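# Pop the lamp hatch of the microscope light source

### The job

Open the lamp hatch on the microscope's light-source box (the box with cooling slots in its top and a round light port in front) with a fingertip: press the hatch's grooved free edge down once until its push-push catch lets go, take the finger away so that the hatch springs up by itself, and see that it stays fully open. Do not hold the hatch or push it back down once it is up, do not press the similar hatch on the focus controller (the box with the big round knob and display), and leave everything else where it is.

Things in the scene. Friction and masses are not known exactly. Their poses are not given: they have to be found in the camera images.
- lampbox: Light-source box, white plastic, fixed to the desk, 160 (x) x 240 (y) x 85 mm high, on levelling feet that lift it a further 0 to 28 mm. Seven black cooling slots in the top's -y half, a round dark light port (40 mm across) sticking 22 mm out of its front (-x) face. Origin: middle of the base, 85 mm below its top; x points from front to back, y to its left, z up. Its hatch lies in the top's +y half.
- lampbox_hatch_press (a point): Point to press on the lamp hatch: its top face at the middle of three black grooves, 15 mm in from its free edge, midway across. While shut, 95 mm above the box's origin. Moves with the hatch; its z axis is the hatch's outward normal, its -x axis points from the hinge to the free edge. The hatch is a grey panel 75 (x) x 52 (y) x 10 mm standing 10 mm proud of the box's top.
- lampbox_hatch_hinge (a point): Middle of the lamp hatch's hinge line, at its far (+x) edge, 5 mm below and 60 mm behind the press point; the hinge runs along the box's y.
- lampbox_hatch (a joint): Lamp hatch angle, rad: 0 shut, 1.2 fully open, -0.085 pressed in to its stop. A spring opens it, a catch holds it. At the press point it sinks under 4 to 5 N; the catch lets go at -0.05 (3 mm down); when the finger leaves, it swings up within 1.5 s and stays. A shallower press leaves it latched. Rising, it pushes on a slow finger with 2 to 4 N.
- lampbox_stay (a joint): Small friction slide inside the lamp hatch's hinge, m: 0 at the start, pushed to about 0.006 when the hatch comes fully open (from 0.8 rad on), and then stays there: it remembers that the hatch has been up. Not to be handled.
- controller: Focus controller, white plastic box of the same size on like feet, fixed, with a black round knob (60 mm across) and a raised sloping display on its -y half and a hatch like the lamp box's on its +y half. Origin: centre of its underside; axes as the lamp box's.
- controller_hatch (a joint): Angle of the controller's hatch, rad, same mechanism; 0 shut; to be left shut.
- portcap: Loose black round cap, 34 mm across, 20 mm high, lying on the lamp box's top near its front edge on the slotted side. Origin: centre of its underside. Not to be moved.
- eyepiece: Loose black eyepiece, 42 mm across, 58 mm high, standing on the desk between the two boxes. Origin: centre of its underside. Not to be moved.
- mug: White mug, 80 mm across, 90 mm high, at the left of the desk. Origin: centre of its underside. Not to be moved.
- dish: Shallow glass dish, 90 mm across, 15 mm high, in front of the gap between the boxes. Origin: centre of its underside. Not to be moved.
- slidebox: Grey slide box 85 x 55 x 30 mm, at the right of the desk. Origin: centre of its underside. Not to be moved.
- dropper: Small amber bottle, 32 mm across, 70 mm high, behind the gap between the boxes. Origin: centre of its underside. Not to be moved.

How it is judged:
On the way, in this order (a step that is already met when the one before it is completed fails the run):
1. the lamp hatch is pressed in with the fingers (value of joint lampbox_hatch below -0.03 rad and contact force between the fingers and lampbox_hatch above 0.5 N), for 0.02 s.
2. the hatch has sprung fully open and stayed so for half a second, nobody holding it (value of joint lampbox_hatch above 1.05 rad and contact force between each of the arm, the fingers and lampbox_hatch below 0.5 N), for 0.5 s.
At the end, for the whole second after the job is handed in: The lamp hatch stands open by itself at more than 1.05 rad, at rest; the controller's hatch is shut (within 0.03 rad); each loose thing is within 20 mm of where it started (value of joint lampbox_hatch above 1.05 rad and velocity of joint lampbox_hatch between -0.05 and 0.05 rad/s and value of joint controller_hatch between -0.03 and 0.03 rad and distance of each of portcap, eyepiece, mug, dish, slidebox, dropper from where it was at the start of the episode below 0.02 m); the robot touches nothing.
It fails at once if the hatch is pushed back down (below 0.8 rad) after it has been fully up (value of joint lampbox_stay above 0.004 m and value of joint lampbox_hatch below 0.8 rad).
It fails at once if the hatch is held or pushed with more than 4 N once it is up (value of joint lampbox_hatch above 1 rad and contact force between any of the fingers, the arm and lampbox_hatch above 4 N).
It fails at once if the controller's hatch is pressed or opened (value of joint controller_hatch below -0.03 rad or value of joint controller_hatch above 0.1 rad).
It fails at once if a bystander is moved more than 20 mm, lifted or carried (distance of any of portcap, eyepiece, mug, dish, slidebox, dropper from where it was at the start of the episode above 0.02 m).
It also fails if it takes over 29 s, if anything falls off the work surface, if the arm or the gripper's body presses on something with over 40 N, if the wrist force passes 120 N, or if a joint passes its speed limit or range.

### The arm

A 6-joint arm with a two-finger parallel gripper is mounted at the origin on the work surface. World frame = base frame: x ahead of the robot, y to its left, z up, the work surface at z = 0. Lengths are in m, angles in rad, forces in N, time in s.
With the tool pointing down it reaches from about 0.3 to 0.825 m from the base axis. Payload 5.4 kg.
Tool frame: the origin (TCP) lies at the very end of the fingers, on their centre line; the grasp point (between the pads) lies 19 mm behind it; z points along the fingers, x is the direction in which the jaws open and shut, and the axes are right-handed (so a half turn about z gives the same grasp; the last joint's range is limited). The gripper opens to 92 mm and grips with 3 to 60 N. Pads are 20 mm wide; open, the fingers measure 128 mm over their backs; the gripper's body (75 mm by 189 mm) begins 69 mm behind the grasp point.
Start: joints at [1.119, 0.158, 1.597, -0, 1.386, -0.21], TCP at [0.138, 0.558, 0.215] pointing down, gripper open.
Joint ranges: [-2.91, 2.91], [-0.94, 2.29], [0.18, 2.7], [-1.29, 4.43], [0.17, 2.64], [-3, 3]. Speed limits (rad/s): [2.57, 2.57, 3.14, 3.14, 3.14, 3.14].

### API

Orientations are given as a rotation vector (axis times angle).
In Python, from workcell import bot gives the robot as it stands. Calls block until the motion is done:
- bot.goto(position, orientation): joint-space move of the TCP to a pose.
- bot.line_to(position, rot=None, max_speed=0.15): straight line of the TCP; rot=None keeps the orientation; max_speed is the mean speed in m/s.
- bot.set_joints(angles): joint-space move.
- bot.set_gripper(opening, newtons=None): opening from 0.0 (shut) to 1.0 (fully open); newtons is the grip in N (None keeps the last); returns when the fingers have stopped.
- bot.hold(seconds).
- bot.inverse_kinematics(position, orientation): joint angles nearest the present ones, or None.
- bot.read_camera(name): name is "scene" or "top" or "wrist"; returns a dict with "pixels" (420x560x3 uint8, blue, green, red), "fx", "fy", "cx", "cy" (pixels), "k1" (the pictures are not rectified: a ray, as slopes to the right and down, at radius r is drawn at 1 + k1 r^2 times it, then the intrinsics apply), "R" (3x3) and "t" (3): a world point X has camera coordinates R X + t. Camera axes: x right, y down, z forward; pixel columns grow to the right and rows downward; lengths in m; the calibration is good to about 2 mm. A picture is of the moment at which its call begins. There is no depth.
A pose or a line that the arm cannot do raises bot.MotionError and nothing moves.
- bot.job_done(): hands the job in, once; it reports no verdict.
Readings, each from a call of its own:
- bot.current_clock(): time.
- bot.current_joints(): joint angles.
- bot.current_joint_vel(): joint speeds.
- bot.current_effort(): joint torques, N m.
- bot.current_ee_pos(): TCP position.
- bot.current_tool_rot(): TCP orientation.
- bot.current_contact_force(): force on the tool from outside, world axes, zero at the start.
- bot.current_ft_torque(): the same for the moment, N m.
- bot.current_opening(): opening from 0.0 (shut) to 1.0 (fully open).
Only numpy, scipy, OpenCV 4.12 (cv2) and the standard library are available. Lean on these libraries where they do the work, as an engineer would, in place of code of your own. Each camera call takes 0.05 s, during which the arm holds its last target.

## Working session

There is one attempt and no reset: what is moved stays moved. The work goes in short steps, each a Python script; the robot and the scene stay as the last script left them, time stands still between calls to the robot, and variables do not carry over. Pictures are saved under pics/ and viewed, and the job is handed in when it is done.

```bash
mkdir -p pics; ls; python3 - <<'E'
from workcell import bot
import cv2,pickle
d={}
for n in ["scene","top","wrist"]:
    c=bot.read_camera(n); d[n]=c; cv2.imwrite(f"pics/a_{n}.png",c["pixels"])
    print(n,c["fx"],c["cx"],c["cy"],c["k1"],(-c["R"].T@c["t"]).round(3), c["R"][2].round(2))
pickle.dump(d,open("a.pkl","wb"))
print(bot.current_clock(),bot.current_tool_rot(),bot.current_opening())
E
```

```text
pics
scene 458.15859741585695 273.51763630512755 217.7426162506756 0.028284260923917108 [0.837 0.526 1.088] [-0.24 -0.45 -0.86]
top 391.39310841441335 269.96068686801976 211.63329567990817 -0.0209948709018245 [0.405 0.016 1.147] [ 0.13 -0.02 -0.99]
wrist 315.54951836247255 282.5958669805526 202.99530403093368 0.0030865087242192206 [0.068 0.575 0.384] [ 0.25 -0.06 -0.97]
0.15 [ 2.47263356e+00  1.93689536e+00 -2.01249656e-03] 1.0036213300464818
```

View pics/a_scene.png

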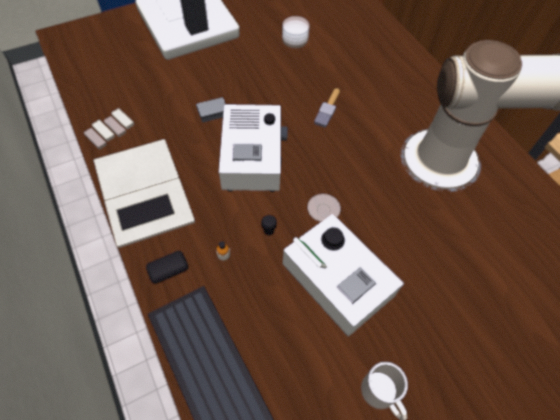

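View pics/a_top.png

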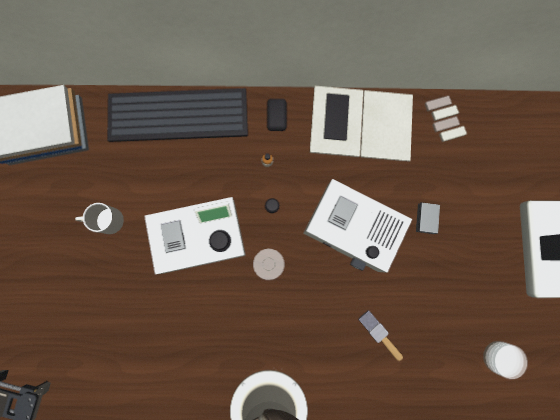

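View pics/a_wrist.png

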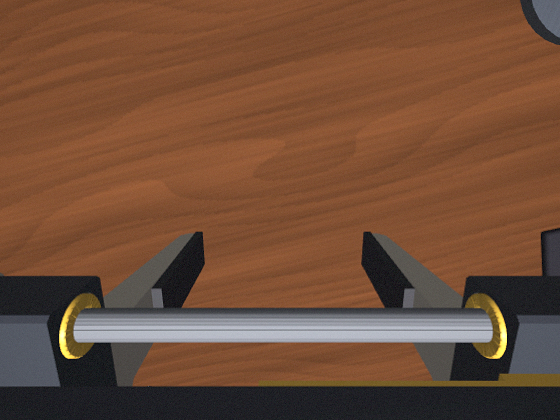

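The scene view has the lamp box at about (250,147) and the controller at about (342,270). The top view has them at about (358,225) and (195,235). I'll zoom in on the lamp box in both.

```bash
python3 - <<'E'
import cv2
s=cv2.imread("pics/a_scene.png")[90:200,200:300]; t=cv2.imread("pics/a_top.png")[170:280,295:425]
cv2.imwrite("pics/z_s.png",cv2.resize(s,None,fx=5,fy=5,interpolation=cv2.INTER_CUBIC))
cv2.imwrite("pics/z_t.png",cv2.resize(t,None,fx=5,fy=5,interpolation=cv2.INTER_CUBIC))
E
```

```text
(no output)
```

View pics/z_s.png

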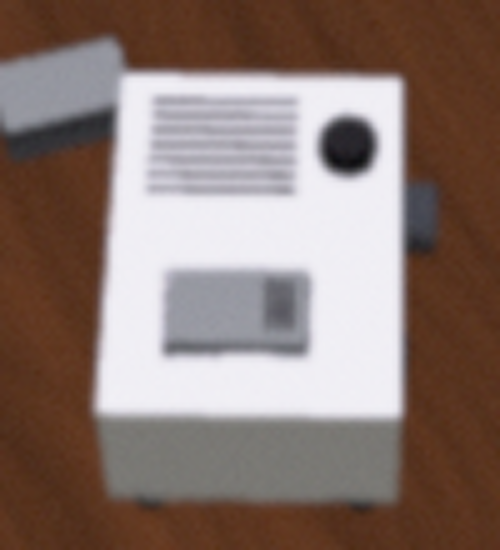

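View pics/z_t.png

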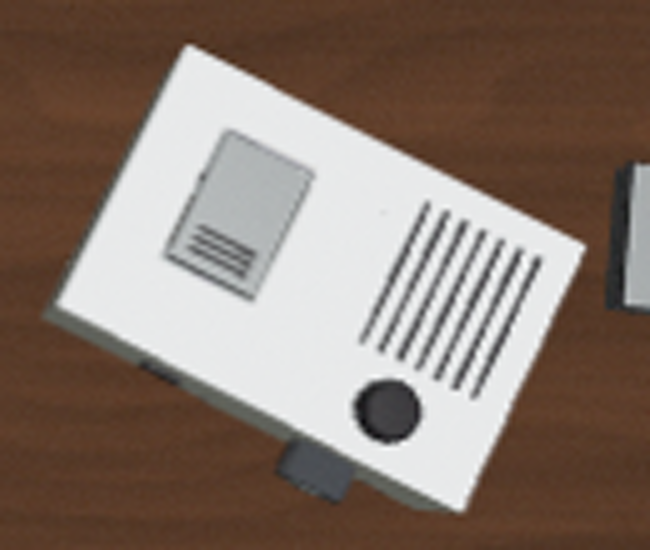

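```bash
cat > h.py <<'E'
import numpy as np, cv2
def ray(c,u,v):
    K=np.array([[c["fx"],0,c["cx"]],[0,c["fy"],c["cy"]],[0,0,1.]])
    p=cv2.undistortPoints(np.array([[[u,v]]],float),K,np.array([c["k1"],0,0,0,0.]))[0,0]
    d=c["R"].T@np.array([p[0],p[1],1]); return -c["R"].T@c["t"], d/np.linalg.norm(d)
def plane(c,u,v,z):
    o,d=ray(c,u,v); return o+d*(z-o[2])/d[2]
def tri(rs):
    A=np.zeros((3,3));b=np.zeros(3)
    for o,d in rs:
        P=np.eye(3)-np.outer(d,d);A+=P;b+=P@o
    X=np.linalg.solve(A,b); return X,[np.linalg.norm((np.eye(3)-np.outer(d,d))@(X-o))*1000 for o,d in rs]
def proj(c,X):
    p=c["R"]@X+c["t"];p=p[:2]/p[2];p=p*(1+c["k1"]*(p@p));return [c["fx"]*p[0]+c["cx"],c["fy"]*p[1]+c["cy"]]
E
python3 - <<'E'
import pickle,numpy as np
from h import *
d=pickle.load(open("a.pkl","rb")); z=lambda p,o:((p[0]+.5)/5-.5+o[0],(p[1]+.5)/5-.5+o[1])
S=dict(pb_mb=(118,72),mm=(403,76),mp=(403,415),pp=(97,413),press=(280,303))
T=dict(pb_mb=(585,246),mm=(463,511),mp=(55,305),pp=(190,45),press=(223,251))
X={}
for k in S:
    X[k],e=tri([ray(d["scene"],*z(S[k],(200,90))),ray(d["top"],*z(T[k],(295,170)))]); print(k,X[k].round(4),np.round(e,1))
print([np.linalg.norm(X[a]-X[b]).round(4) for a,b in [("pb_mb","mm"),("mm","mp"),("mp","pp"),("pp","pb_mb")]])
y=X["pp"]+X["mp"]-X["mm"]-X["pb_mb"]; x=X["pp"]+X["pb_mb"]-X["mp"]-X["mm"]
print("yaw",np.degrees(np.arctan2(-y[0],y[1])),np.degrees(np.arctan2(x[1],x[0])))
c=sum(X[k] for k in ["pb_mb","mm","mp","pp"])/4;print(c)
zt=c[2]
print("press on plane",[plane(d["top"],*z(T["press"],(295,170)),zt+.01),plane(d["scene"],*z(S["press"],(200,90)),zt+.01)])
E
```

```text
pb_mb [ 0.5255 -0.3855  0.1041] [1.1 1.1]
mm [ 0.3812 -0.3114  0.1059] [1.9 1.9]
mp [ 0.4904 -0.0961  0.1057] [0.8 0.8]
pp [ 0.6335 -0.1716  0.1014] [1. 1.]
press [ 0.5191 -0.1852  0.1149] [0.6 0.6]
[np.float64(0.1622), np.float64(0.2413), np.float64(0.1619), np.float64(0.2396)]
yaw -26.84841980590681 -27.49239455063539
[ 0.50763957 -0.24113177  0.10428418]
press on plane [array([ 0.5196132 , -0.18567941,  0.11428418]), array([ 0.51848035, -0.1851938 ,  0.11428418])]
```

The triangulated points agree with the given sizes. Box sides measure 162 x 240 mm, the top is at z≈0.105 and the press point is 10 mm above it at (0.519, -0.185, 0.1145). Yaw is about -27.2°. Next I'll shut the gripper, hover over the press point and check with the wrist camera.

```bash
cat >> h.py <<'E'
from scipy.spatial.transform import Rotation as Ro
yaw=np.radians(-27.2)
ex=np.array([np.cos(yaw),np.sin(yaw),0]); ey=np.array([-np.sin(yaw),np.cos(yaw),0]); ez=np.array([0,0,1.])
def rv(s):
    x=s*ey; z=-ez; return Ro.from_matrix(np.c_[x,np.cross(z,x),z]).as_rotvec()
P=np.array([.519,-.1852,.1145])
E
python3 - <<'E'
from workcell import bot
from h import *
import pickle
p=bot.current_ee_pos()
js=[(bot.inverse_kinematics(P+[0,0,.1],rv(s)),s) for s in (1,-1)]; print(js)
s=min([k for k in js if k[0] is not None],key=lambda k:abs(k[0][5]))[1]; print(s)
bot.line_to([p[0],p[1],.33],max_speed=.3)
bot.set_gripper(0.0,5)
bot.goto(P+[0,0,.2],rv(s))
bot.goto(P+[0,0,.07]-.03*ex,rv(s))
c=bot.read_camera("wrist"); pickle.dump(c,open("w.pkl","wb"));cv2.imwrite("pics/b_w.png",c["pixels"])
print(bot.current_clock(),bot.current_ee_pos(),bot.current_opening(),bot.current_contact_force(),proj(c,P))
E
```

```text
[(array([-5.62093047e-01,  9.67104454e-02,  1.66493123e+00, -4.44089210e-16,
        1.37995098e+00, -1.65815982e+00]), 1), (array([-5.62093047e-01,  9.67104454e-02,  1.66493123e+00, -8.88178420e-16,
        1.37995098e+00,  1.48343284e+00]), -1)]
-1
5.6 [ 0.49413809 -0.17241391  0.18714354] 0.003950061188379345 [-0.11917463 -0.44585168  0.96597864] [np.float64(282.7842408499695), np.float64(177.58156870954207)]
```

View pics/b_w.png

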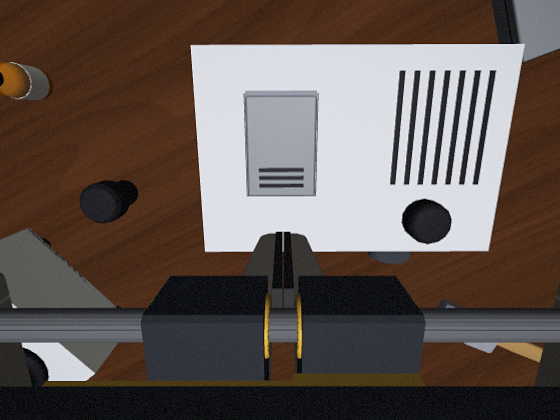

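The wrist view shows the middle groove at about (282,178), against a predicted (282.8,177.6), with the box edges level. Position and yaw are confirmed, so I'll press now.

```bash
python3 - <<'E'
from workcell import bot
from h import *
r=rv(-1)
bot.line_to(P+[0,0,.07],max_speed=.15)
bot.line_to(P+[0,0,.008],max_speed=.1)
bot.hold(.3); f0=bot.current_contact_force()[2]
print(bot.current_ee_pos()-P,f0,bot.current_clock())
z=.008; zc=None
while z>-.016:
    z-=.001; bot.line_to(P+[0,0,z],max_speed=.02); bot.hold(.05)
    f=bot.current_contact_force()[2]-f0; a=bot.current_ee_pos()[2]
    print(round(z,4),round(a-P[2],4),round(f,2))
    if zc is None and f>1.0: zc=a
    if f>9 or (zc is not None and zc-a>.0047): break
bot.line_to(P+.0*ex+[0,0,z+.02],max_speed=.25)
bot.line_to(P-.12*ex+[0,0,.11],max_speed=.3)
c=bot.read_camera("wrist");cv2.imwrite("pics/c_w.png",c["pixels"])
c=bot.read_camera("scene");cv2.imwrite("pics/c_s.png",cv2.resize(c["pixels"][80:200,190:310],None,fx=4,fy=4))
print(bot.current_clock(),bot.current_contact_force())
E
```

```text
[ 0.00031296 -0.00019076  0.00853856] -0.01865672523218651 7.0167
0.007 0.0069 0.51
0.006 0.0059 -0.05
0.005 0.0049 -0.36
0.004 0.004 -0.05
0.003 0.0035 3.9
0.002 0.0026 5.87
0.001 0.0016 6.92
0.0 0.0003 5.3
-0.001 -0.0008 5.21
-0.002 -0.0013 9.64
11.0167 [ 0.27192568 -0.47212754  0.07173135]
```

View pics/c_w.png

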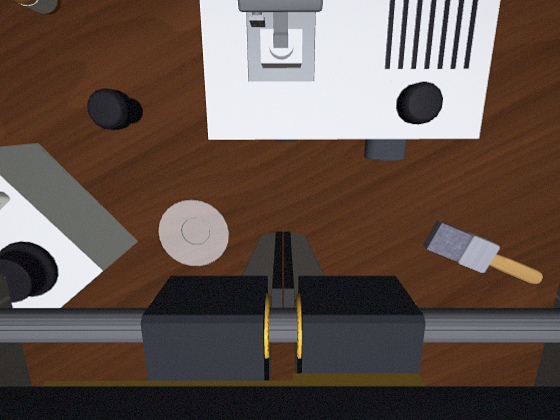

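View pics/c_s.png

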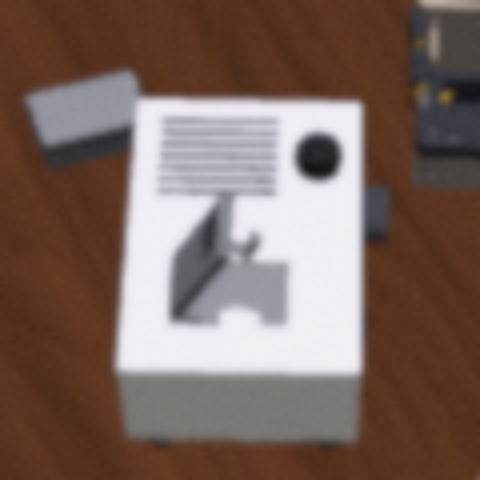

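The hatch has sprung up, with the open well visible at about (280,45) in the wrist view and the panel upright in the scene view. I'll wait, then measure the angle and check that it is at rest.

```bash
python3 - <<'E'
from workcell import bot
from h import *
import pickle
bot.hold(1.5)
a=bot.read_camera("scene"); t=bot.read_camera("top"); bot.hold(.5); b=bot.read_camera("scene")
pickle.dump((a,t),open("d.pkl","wb"))
d=pickle.load(open("a.pkl","rb"))
print("motion px>40:",(cv2.absdiff(a["pixels"],b["pixels"])[90:200,200:300].max(2)>40).sum())
# expected free-edge mid (outer face) at candidate angles, from hinge
H=P+.06*ex-[0,0,.005]
for th in (0.9,1.05,1.2):
    E=H+.075*(-np.cos(th)*ex+np.sin(th)*ez)+.005*(np.sin(th)*ex+np.cos(th)*ez)
    for n,c,o in (("s",a,(200,90)),("t",t,(295,170))):
        print(th,n,[tuple(np.round([(q-w)*5+2 for q,w in zip(proj(c,E+k*.026*ey),o)])) for k in(1,-1)])
for n,c,s in (("s",a,np.s_[90:200,200:300]),("t",t,np.s_[170:280,295:425])):
    cv2.imwrite(f"pics/d_{n}.png",cv2.resize(c["pixels"][s],None,fx=5,fy=5,interpolation=cv2.INTER_CUBIC))
cv2.imwrite("pics/d_topfull.png",t["pixels"])
print(bot.current_clock())
E
```

```text
motion px>40: 0
0.9 s [(np.float64(241.0), np.float64(272.0)), (np.float64(245.0), np.float64(194.0))]
0.9 t [(np.float64(213.0), np.float64(186.0)), (np.float64(305.0), np.float64(233.0))]
1.05 s [(np.float64(222.0), np.float64(265.0)), (np.float64(226.0), np.float64(187.0))]
1.05 t [(np.float64(223.0), np.float64(168.0)), (np.float64(316.0), np.float64(215.0))]
1.2 s [(np.float64(201.0), np.float64(259.0)), (np.float64(205.0), np.float64(181.0))]
1.2 t [(np.float64(234.0), np.float64(148.0)), (np.float64(327.0), np.float64(196.0))]
13.1667
```

View pics/d_s.png

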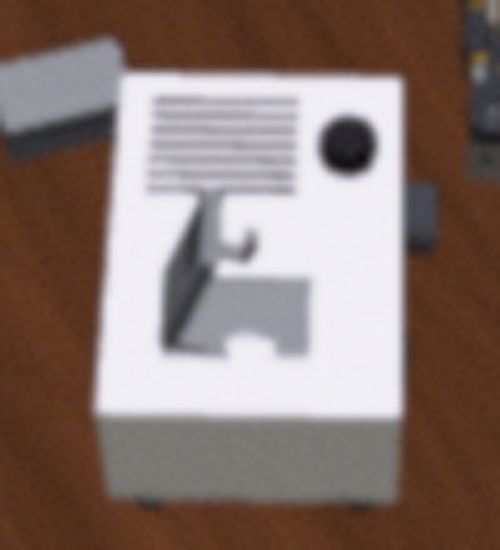

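View pics/d_t.png

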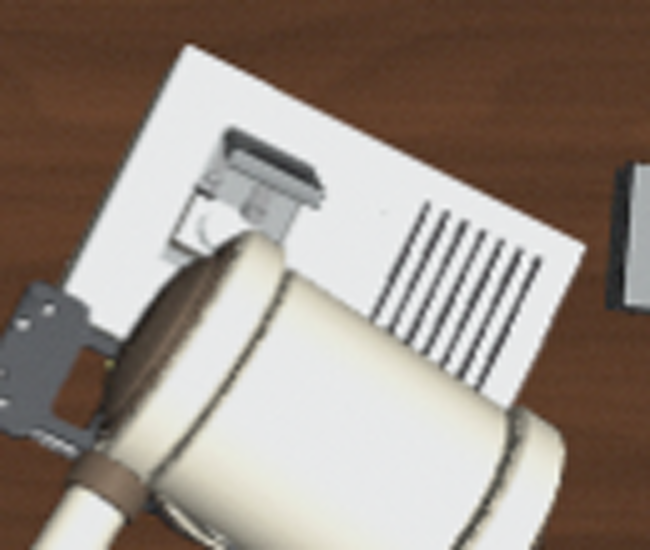

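View pics/d_topfull.png

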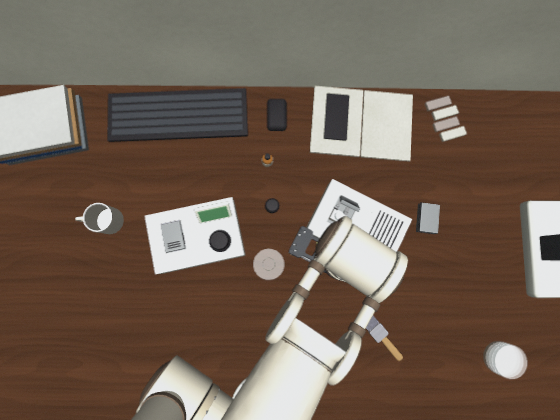

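```bash
python3 - <<'E'
from workcell import bot
print(bot.current_contact_force(),bot.current_clock()); bot.job_done()
E
```

```text
[-0.52785222  1.0566666  -0.49829497] 13.1667
the job is handed in; nothing more can be done
```

The lamp hatch is open and standing by itself, and the job is handed in at 13.2 s of the 29 s allowed.

- **Press:** I pressed once at (0.519, -0.185, 0.1145) with the closed fingers. The hatch sank under 5–7 N, a little above the stated 4–5 N. The push ended at the stop, about 5 mm down with a peak of 9.6 N. I then lifted the finger and backed away, and the hatch sprang up.
- **Hatch angle:** About 2 s later the free edge matched 1.2 rad in both the scene and top views, within about 7 px in the 5x zooms. It did not match 1.05 rad.
- **At rest:** Two pictures 0.5 s apart showed no motion.
- **Other things:** The top view shows the controller's hatch shut and the eyepiece, mug, dish, slide box and dropper where they were. In that view the arm hid the port cap, but the scene view shows it unmoved. I compared these by eye and did not measure them.
- **Robot clear:** The fingers were about 120 mm clear of the hatch at hand-in. The last force reading was up to about 1 N with nothing touching, similar to the 1 N read while hovering free, so I took it as sensor noise.

No check failed.

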